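# Key on the clicking press

## Robot

A 6-joint arm with a two-finger parallel gripper is mounted at the origin on the work surface. World frame = base frame: x ahead of the robot, y to its left, z up, the work surface at z = 0. Lengths are in m, angles in rad, forces in N, time in s.
With the tool pointing down it reaches from about 0.375 to 0.9 m from the base axis. Payload 3.1 kg.
Tool frame: the origin (TCP) lies between the finger pads; the fingertips stand 22 mm ahead of it and the grasp point (between the pads) lies 3 mm ahead of it; z points along the fingers, y is the line along which they close (so a half turn about z gives the same grasp; the last joint's range is limited). The gripper opens to 87 mm and grips with 3 to 60 N. Pads are 19 mm wide; open, the fingers measure 117 mm over their backs; the gripper's body (75 mm by 190 mm) begins 51 mm behind the grasp point.
Start: joints at [-1.522, 0.527, 1.433, -0, 1.181, -0.178], TCP at [0.141, -0.609, 0.245] pointing down, gripper open.
Joint ranges: [-3.08, 3.08], [-0.75, 2.2], [0.22, 2.44], [-1.43, 4.57], [0, 2.65], [-2.85, 2.85]. Speed limits (rad/s): [2.79, 2.79, 3.14, 3.14, 3.14, 3.14].

## Interface

Orientations are given as a unit quaternion [x, y, z, w].
In Python, from rig import get_obs, camera, get_calibration, hand_in, cut_out gives the robot as it stands.
- The arm moves only by the shell command python3 -m inch 'ROWS' [OPENING] [FORCE]. ROWS is JSON, one flat list of numbers, 6 for each row, row after row: the shift along the tool's x, y, z scaled (see below), then the turn, a rotation vector about the tool's x, y, z scaled (see below). A call has 1 to 20 rows; each row is the pose to reach, as a shift and turn from the pose commanded when the call began, along the tool's axes at that moment; what a row does not reach only later rows make up. The controller multiplies each number of a shift by 0.08 m and each number of a turn by 90 degrees. A row lasts 1/12 s, in which the tool goes at most 41.7 mm and 7.16 degrees, less where a joint would pass 70% of its speed; a pose out of reach is approached as far as the arm can. A call with a number of a shift or a turn outside -1 to 1 is refused whole. A call with a gripper value outside its range is refused whole. OPENING is the finger opening in mm, from 0 to 87, set as the call begins (- or left out, the last holds). The fingers move at their own pace and stop on an object; FORCE is the grip in N (left out, the last holds). Time passes only in rows, so rows that repeat a pose let the fingers close. It gives the time, the measured TCP pose, the force, the opening and the grip force at its end, in the units of the state.
- get_obs(): the state, without advancing time (a new reading comes with each control period).
- camera(name): name is "scene" or "side" or "wrist"; returns the picture (480x640x3 uint8, red, green, blue); there is no depth.
- get_calibration(name): a dict with "vertical_fov" (degrees; the focal length in pixels is half the picture's height over the tangent of half this angle, whatever the lens; pixels are square), "cx", "cy" (the principal point, pixels), "D" ([k1, k2, p1, p2, k3] as OpenCV has them; the pictures are not rectified), "T" (4x4, takes a point from camera to world coordinates). Camera axes: x right, y down, z forward; pixel columns grow to the right and rows downward; lengths in m; the calibration is good to about 2 mm. A picture is of the moment at which its call begins: read the wrist's pose just before it. get_calibration takes no time and is no camera call; for the wrist camera it gives the pose at the moment of the call.
- hand_in(): hands the job in; it is judged then, once.
Trained networks look in the newest picture that a camera, given by its name, has taken for a name from the list of things; names that differ only in an ending like _2 or _b are one class to them, and where a whole thing is asked for, a point or a joint stands for the part that bears it (a point fixed in the world has none). Each returns a list of dicts, best first, with "conf" (0 to 1); they miss things now and then, are a little off and sometimes report something else, mostly with a low value. They report only what shows in the picture. A call takes as long as a camera call. They do not tell look-alikes from the thing itself.
- cut_out(camera, thing): "region" (480x640 bool, what is visible of it) and "bbox" ([left, top, right, bottom] in pixels, round what is visible of it).
The state is a dict: "time": time; "q": joint angles; "joint_velocities": joint speeds; "joint_torque": joint torques, N m; "position": TCP position; "tool_rot": TCP orientation; "ft_force": force on the tool from outside, world axes, zero at the start; "moment": the same for the moment, N m; "grip_width": finger opening in m; "grip_force": force on a finger pad.
Only numpy, scipy, OpenCV 4.12 (cv2) and the standard library are available. Lean on these libraries where they do the work, as an engineer would, in place of code of your own. Each camera call takes 0.05 s, during which the arm holds its last target. There are 200 camera calls.

## Task

Switch on the clicking press: take the key with the plain rectangular grip out of the wooden key rest, push it fully down into the slot of the key switch on top of the grey control box, then turn it clockwise (seen from above) as far as it goes. Leave the key standing in the switch and let go.

Things in the scene. Friction and masses are not known exactly. Their poses are not given: they have to be found in the camera images.
- key_grip (a point): Centre of the right key's grip: a black rectangular paddle 34 mm wide (x), 12 thick (y), 36 tall (z, up), with a small eyelet. About 60 g, upright at the start, blade down in the rest; lift it out 30 mm or more. Under the grip a neck 14 x 8 mm, 6 long, then a steel blade 14 wide (x), 6 thick (y), the same either way round; its end is 58 mm below this point. Hold it across the thickness.
- key_rest: Light wooden block fixed to the bench, 190 (x) x 56 (y) x 40 mm high, origin under its centre. Three pockets 28 mm deep, at x = -60, 0 and 60 mm, hold three upright keys, broad sides along x: the right one is in any of them. The bystanders have a ball grip 30 mm across and a slim barrel grip 16 mm across, no taller than the right one.
- slot_mouth (a point): Centre of the key slot in the top face of the key switch: a steel insert 52 mm across, 72 mm above the bench, on a grey box 130 x 200 x 60 mm. z up, x along the slot; turns with the insert. Mouth 26 x 19 mm, narrowing over 10 mm to 16.5 x 8, floor 30 mm down: key fully in, its grip centre is 28 mm above this point. Buttons up to 26 mm tall stand 80 mm or more away.
- key_switch (a joint): Turn of the switch in rad, growing clockwise seen from above: 0 off, 1.05 (60 degrees) the stop, fully on. Starts within 0.12 of off. Light friction (0.05 N m); stays where it is left. The key has about 8 degrees of play in the slot before the insert follows, so turn the hand some 12 degrees further than the stop.
Mind the look-alikes: they are no part of the job. What is shaped like the part that bears key_grip but orange or white is not meant.

How it is judged:
By the outcome, as a careful person would: the job done as asked, in the order asked, and still so for the second after the job is handed in, with the robot touching nothing.
It also fails if it takes over 45 s, if anything falls off the work surface, if the arm or the gripper's body presses on something with over 40 N, if the wrist force passes 120 N, or if a joint passes its speed limit or range.

## Working session

There is one attempt and no reset: what is moved stays moved. The work goes in short steps, Python scripts to look and compute and a shell command to move; the robot and the scene stay as the last step left them, time stands still between calls to the robot, and variables do not carry over. Pictures are saved under pics/ and viewed, at most 10 in all, crops included, and the job is handed in when it is done.

```bash
ls; mkdir -p pics; python3 - <<'E'
from rig import *
import cv2,numpy as np
a=camera("scene");b=camera("side")
cv2.imwrite("pics/scene.png",a[:,:,::-1]);cv2.imwrite("pics/side.png",b[:,:,::-1])
cv2.imwrite("pics/both.png",cv2.resize(np.vstack([a,b])[:,:,::-1],(400,600)))
o=get_obs();print(o["position"],o["tool_rot"],o["time"])
for n in("scene","side","wrist"):print(n,get_calibration(n))
for n in("scene","side"):
  for t in("key_grip","key_rest","key_switch"):
    print(n,t,[(round(d["conf"],2),d["bbox"]) for d in cut_out(n,t)])
E
```

```text
pics
[ 0.14053656 -0.60837468  0.24366598] [ 9.93575418e-01  1.13167799e-01  5.88639356e-05 -9.67025054e-04] 0.1
scene {'vertical_fov': 54.667224219033535, 'cx': 328.36771733015166, 'cy': 239.21570690043944, 'D': array([-0.01464259,  0.        ,  0.        ,  0.        ,  0.        ]), 'T': array([[-0.36063295,  0.77478662, -0.51927793,  0.93217091],
       [ 0.93265432,  0.3055184 , -0.19187088,  0.10442205],
       [ 0.00998998, -0.55350176, -0.83278809,  0.67684467],
       [ 0.        ,  0.        ,  0.        ,  1.        ]])}
side {'vertical_fov': 49.69708029717143, 'cx': 320.66877078852195, 'cy': 238.15573826163092, 'D': array([0.04296802, 0.        , 0.        , 0.        , 0.        ]), 'T': array([[ 0.9680935 , -0.14472168,  0.20457421,  0.37581243],
       [-0.25021156, -0.51345138,  0.82082998, -0.78295957],
       [-0.01375298, -0.845827  , -0.53327998,  0.58273773],
       [ 0.        ,  0.        ,  0.        ,  1.        ]])}
wrist {'vertical_fov': 60.94157454657618, 'cx': 312.79777482192196, 'cy': 238.68750419986077, 'D': array([-0.0039968,  0.       ,  0.       ,  0.       ,  0.       ]), 'T': array([[ 0.22636681, -0.93777716, -0.26330984,  0.21177918],
       [-0.97403971, -0.21854117, -0.05904582, -0.59243265],
       [-0.00217222,  0.26984025, -0.96290265,  0.38389569],
       [ 0.        ,  0.        ,  0.        ,  1.        ]])}
scene key_grip [(0.89, [234.2, 203.2, 255.5, 225.4]), (0.85, [245.8, 156.4, 272.5, 188.9]), (0.8, [311.9, 173.0, 330.0, 201.8]), (0.56, [222.6, 281.3, 248.5, 309.6])]
scene key_rest [(0.89, [200.2, 189.8, 301.5, 276.1])]
scene key_switch [(0.78, [452.0, 273.3, 487.2, 309.0])]
side key_grip [(0.89, [245.6, 271.9, 265.0, 315.1]), (0.83, [267.0, 318.6, 281.8, 364.2]), (0.82, [332.4, 287.8, 340.5, 320.4]), (0.73, [394.8, 267.6, 412.7, 308.6])]
side key_rest [(0.96, [319.7, 282.9, 357.6, 385.0])]
side key_switch [(0.55, [281.9, 191.0, 299.6, 202.2])]
```

View pics/scene.png

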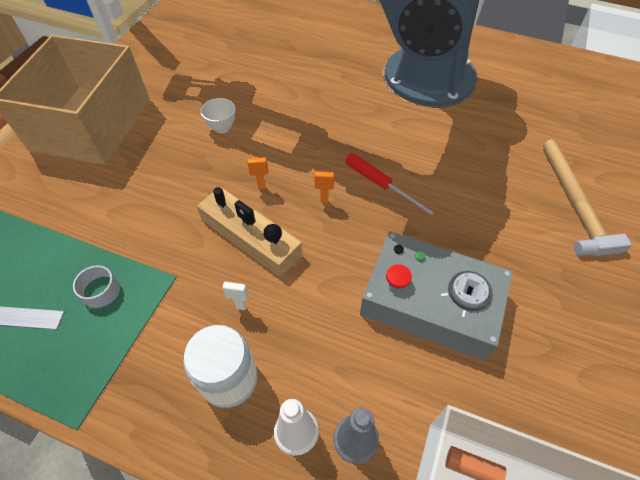

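View pics/side.png

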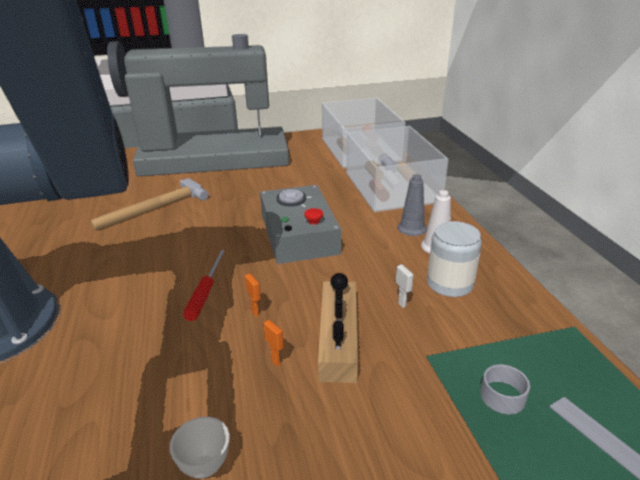

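Candidates in the scene picture are the barrel (219,197), the rectangular paddle (245,213) and the ball (272,233) in the rest, plus orange look-alikes at (258,170) and (324,185) and a white one at (235,294). The black paddle at (245,213) in the middle pocket fits; I'll confirm it in a crop.

```bash
cat > h.py <<'E'
from rig import *
import cv2,numpy as np
from scipy.spatial.transform import Rotation as R
def K(c):
    f=240/np.tan(np.radians(c["vertical_fov"]/2));return np.array([[f,0,c["cx"]],[0,f,c["cy"]],[0,0,1]])
def onplane(c,px,z):
    u=cv2.undistortPoints(np.array(px,float).reshape(-1,1,2),K(c),c["D"]).reshape(-1,2)
    d=np.c_[u,np.ones(len(u))]@c["T"][:3,:3].T;o=c["T"][:3,3]
    return o+d*((z-o[2])/d[:,2])[:,None]
def proj(c,P):
    T=np.linalg.inv(c["T"]);return cv2.projectPoints(np.array(P,float).reshape(-1,1,3),cv2.Rodrigues(T[:3,:3])[0],T[:3,3],K(c),c["D"])[0].reshape(-1,2)
def tool(target,yaw):
    """shift (units) in tool axes and turn about tool z (units), to put TCP at target with closing axis (tool y) at world yaw"""
    o=get_obs();r=R.from_quat(o["tool_rot"]);s=r.inv().apply(np.array(target)-o["position"])/.08
    y=r.as_matrix()[:,1];cur=np.arctan2(y[1],y[0]);d=(yaw-cur+np.pi/2)%np.pi-np.pi/2
    print("shift",s.round(3),"turn z units",round(-d/(np.pi/2),3),"q6",o["q"][5], "yaw now",cur)
E
python3 - <<'E'
from h import *
a=cv2.imread("pics/scene.png");b=cv2.imread("pics/side.png")
x=cv2.resize(a[175:285,185:315],(520,440),interpolation=2);y=cv2.resize(b[255:395,305:370],(204,440),interpolation=2)
w=cv2.resize(a[255:335,430:510],(440,440),interpolation=2)
cv2.imwrite("pics/crop.png",cv2.resize(np.hstack([x,w]),(800,366)))
c=get_calibration("scene");
print("grip",onplane(c,[(245,213)],.070),"ball",onplane(c,[(272,233)],.07),"barrel",onplane(c,[(219,196)],.07))
print("rest top corners",onplane(c,[(301,243),(281,262),(199,207)],.04))
print("switch",onplane(c,[(469.5,290)],.072))
c=get_calibration("side");print("grip",onplane(c,[(339,304)],.07),"switch",onplane(c,[(291,197)],.072))
E
```

```text
grip [[ 0.55577214 -0.18012502  0.07      ]] ball [[ 0.5754729  -0.12258467  0.07      ]] barrel [[ 0.53996277 -0.23650702  0.07      ]]
rest top corners [[ 0.55844543 -0.08130242  0.04      ]
 [ 0.60341602 -0.0967995   0.04      ]
 [ 0.5546783  -0.27367896  0.04      ]]
switch [[0.56249529 0.18968519 0.072     ]]
grip [[ 0.55208463 -0.18572968  0.07      ]] switch [[0.55214612 0.17837402 0.072     ]]
```

View pics/crop.png

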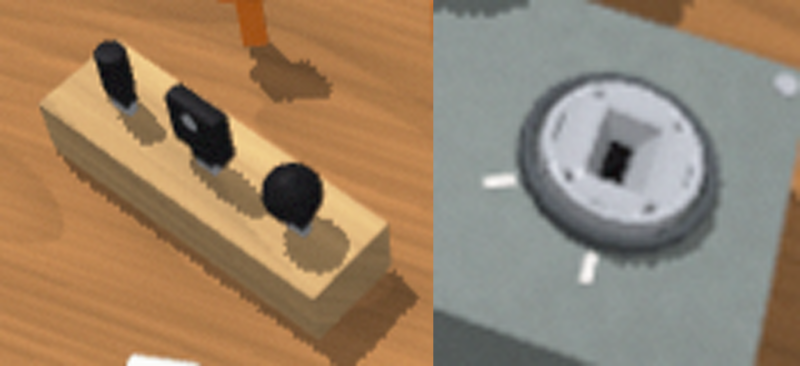

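The crop confirms it: the middle key at scene (245,213) is the flat rectangular paddle with the eyelet, next to a barrel at left and a ball at right. The slot is at (470,289).

```bash
python3 - <<'E'
from h import *
tool([.554,-.183,.2],np.radians(-16))
E
```

```text
shift [ 6.233 -4.025  0.557] turn z units -0.678 q6 -0.17850264523636247 yaw now -1.3439796898494398
```

```bash
for i in 1 2 3 4 5 6; do python3 -m inch '[0.5,-0.33,0.04,0,0,0, 1,-0.66,0.09,0,0,0, 1,-0.66,0.09,0,0,0]' 60 20; done
python3 -m inch '[0,0,0,0,0,-0.07, 0,0,0,0,0,-0.14, 0,0,0,0,0,-0.21, 0,0,0,0,0,-0.28, 0,0,0,0,0,-0.35, 0,0,0,0,0,-0.42, 0,0,0,0,0,-0.49, 0,0,0,0,0,-0.56, 0,0,0,0,0,-0.63, 0,0,0,0,0,-0.68, 0,0,0,0,0,-0.68]'
python3 - <<'E'
from h import *
c=get_calibration("wrist");a=camera("wrist");cv2.imwrite("pics/w1.png",a[:,:,::-1])
tool([.554,-.183,.2],np.radians(-16))
print(proj(c,[.554,-.183,.07]))
for d in cut_out("wrist","key_grip"):
  ys,xs=np.nonzero(d["region"]);print(d["conf"],d["bbox"],xs.mean(),ys.mean(),onplane(c,[(xs.mean(),ys.mean())],.073))
E
```

```text
time: 0.65
position: [0.2091, -0.5344, 0.2365]
tool_rot: [0.993, 0.114, 0.001, -0.003]
ft_force: [-0.3, 0.8, 0.3]
grip_width: 0.0744
grip_force: 0.0
time: 0.9
position: [0.2751, -0.4651, 0.2296]
tool_rot: [0.993, 0.115, 0.0, -0.002]
ft_force: [-0.5, 0.4, -1.0]
grip_width: 0.0617
grip_force: 0.0
time: 1.15
position: [0.3409, -0.3965, 0.2226]
tool_rot: [0.993, 0.115, 0.0, -0.002]
ft_force: [-0.2, -0.0, 0.4]
grip_width: 0.0603
grip_force: 0.0
time: 1.4
position: [0.407, -0.3278, 0.2155]
tool_rot: [0.993, 0.115, 0.0, -0.001]
ft_force: [-1.3, 0.5, -0.6]
grip_width: 0.0603
grip_force: 0.0
time: 1.65
position: [0.4734, -0.2591, 0.2084]
tool_rot: [0.993, 0.115, 0.001, -0.0]
ft_force: [-0.8, -0.4, -0.0]
grip_width: 0.06
grip_force: 0.0
time: 1.9
position: [0.5399, -0.19, 0.2012]
tool_rot: [0.993, 0.115, 0.001, -0.0]
ft_force: [-0.1, -0.2, -0.4]
grip_width: 0.0599
grip_force: 0.0
time: 2.82
position: [0.5367, -0.1938, 0.2014]
tool_rot: [0.797, 0.604, -0.0, 0.0]
ft_force: [0.2, -0.1, 0.3]
grip_width: 0.06
grip_force: 0.0
shift [0.186 0.171 0.018] turn z units 0.001 q6 -0.2630406841266218 yaw now -0.27806544643577685
[[333.79970443 213.15991083]]
0.92 [88.1, 102.0, 159.6, 157.1] 123.03451327433628 129.17212389380532 [[ 0.43880087 -0.09333899  0.073     ]]
0.91 [177.3, 260.2, 222.4, 308.4] 200.16496350364963 280.78540145985403 [[ 0.45087433 -0.20395231  0.073     ]]
0.66 [461.8, 56.4, 528.4, 117.5] 498.8191823899371 89.12617924528301 [[ 0.6727843  -0.13401396  0.073     ]]
0.62 [321.6, 183.4, 342.2, 243.8] 331.97876269621423 215.82548476454295 [[ 0.55237505 -0.18377925  0.073     ]]
```

View pics/w1.png

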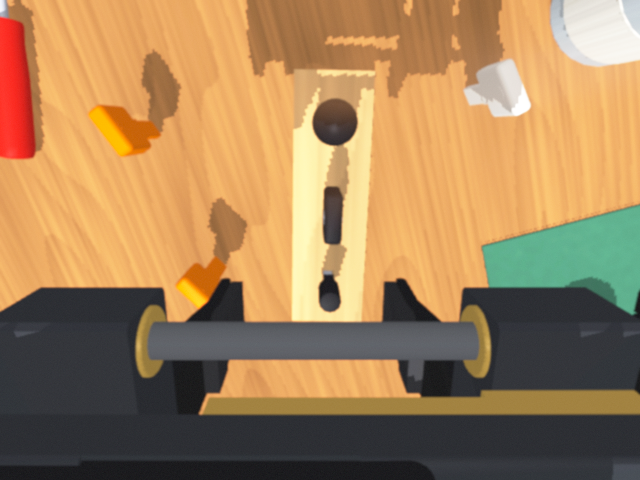

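The wrist view shows the paddle at (332,215) between the ball (335,121) and the barrel (329,293), with the fingers aligned to the rest. Next I go down and grip.

```bash
python3 -m inch '[0.17,0.156,0.3,0,0,0, 0.17,0.156,0.6,0,0,0, 0.17,0.156,0.8,0,0,0, 0.17,0.156,0.8,0,0,0]' 50
python3 -m inch '[0,0,0.3,0,0,0, 0,0,0.6,0,0,0, 0,0,0.76,0,0,0, 0,0,0.76,0,0,0, 0,0,0.76,0,0,0]'
python3 -m inch '[0,0,0,0,0,0, 0,0,0,0,0,0, 0,0,0,0,0,0, 0,0,0,0,0,0, 0,0,0,0,0,0, 0,0,0,0,0,0, 0,0,0,0,0,0]' 0 40
```

```text
time: 3.25
position: [0.5506, -0.1819, 0.1341]
tool_rot: [0.798, 0.603, -0.002, -0.003]
ft_force: [-0.4, 0.5, 0.3]
grip_width: 0.051
grip_force: 0.0
time: 3.67
position: [0.5529, -0.1831, 0.0768]
tool_rot: [0.798, 0.603, -0.0, -0.0]
ft_force: [0.6, 0.2, 0.5]
grip_width: 0.0498
grip_force: 0.0
time: 4.25
position: [0.5528, -0.1827, 0.0767]
tool_rot: [0.798, 0.603, 0.0, 0.0]
ft_force: [-1.1, -1.0, 1.3]
grip_width: 0.012
grip_force: 40.0
```

```bash
python3 -m inch '[0,0,-0.3,0,0,0, 0,0,-0.6,0,0,0, 0,0,-1,0,0,0]'
python3 -m inch '[0,0,-0.5,0,0,0, 0,0,-1,0,0,0, 0,0,-1,0,0,0]'
for i in 1 2 3 4; do python3 -m inch '[0.45,-0.14,0,0,0,0, 0.87,-0.28,0,0,0,0, 0.87,-0.28,0,0,0,0]' | grep -E "pos|width|grip_f"; done
python3 - <<'E'
from h import *
o=get_obs();print(o["position"],o["q"])
c=get_calibration("wrist");a=camera("wrist");cv2.imwrite("pics/w2.png",a[:,:,::-1])
print(proj(c,[.557,.184,.072]))
for d in cut_out("wrist","key_switch"):
  ys,xs=np.nonzero(d["region"]);print(d["conf"],d["bbox"],xs.mean(),ys.mean(),onplane(c,[(xs.mean(),ys.mean())],.072))
E
```

```text
time: 4.5
position: [0.5514, -0.182, 0.1554]
tool_rot: [0.798, 0.603, -0.001, -0.002]
ft_force: [0.6, -0.8, -1.4]
grip_width: 0.0122
grip_force: 40.0
time: 4.75
position: [0.557, -0.1848, 0.2447]
tool_rot: [0.798, 0.603, 0.003, 0.007]
ft_force: [1.4, -0.8, -0.4]
grip_width: 0.0117
grip_force: 40.0
position: [0.548, -0.1038, 0.2362]
grip_width: 0.0119
grip_force: 40.0
position: [0.5456, -0.031, 0.2359]
grip_width: 0.0119
grip_force: 40.0
position: [0.5435, 0.0415, 0.2361]
grip_width: 0.0122
grip_force: 40.0
position: [0.5414, 0.1142, 0.2362]
grip_width: 0.0119
grip_force: 40.0
[0.54137672 0.11417497 0.23619449] [0.00437916 0.44166575 1.62291446 0.00321576 1.07806418 0.27414125]
[[309.12015572 127.60921242]]
0.73 [269.6, 85.0, 339.0, 157.0] 303.37731256085686 119.89629990262901 [[0.55446576 0.19024201 0.072     ]]
```

View pics/w2.png

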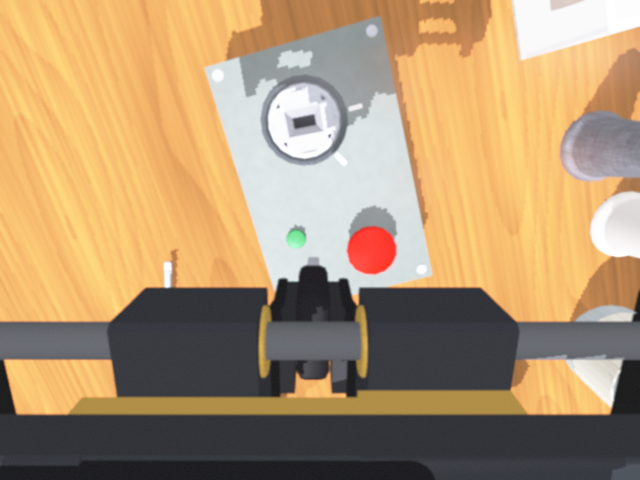

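```bash
python3 - <<'E'
from h import *
a=cv2.imread("pics/w2.png");k=a[85:158,265:345]
cv2.imwrite("pics/w2c.png",cv2.resize(k,(640,584),interpolation=2))
c=get_calibration("wrist");g=cv2.cvtColor(a,6)
m=np.zeros_like(g);m[108:136,286:322]=1
ys,xs=np.nonzero((g<75)&(m>0));print(len(xs),xs.mean(),ys.mean())
P=onplane(c,np.c_[xs,ys],.05)[:,:2];print("dark",P.mean(0));w,v=np.linalg.eigh(np.cov((P-P.mean(0)).T));print(np.sqrt(w*12),np.degrees(np.arctan2(v[1,1],v[0,1])))
Q=onplane(c,[(304,120),(355,107),(340,158),(208,68),(381,17),(428,271)],.066);Q[3:]=onplane(c,[(208,68),(381,17),(428,271)],.06)
print(Q,[np.degrees(np.arctan2(*(Q[i]-Q[0])[1::-1])) for i in(1,2)], np.degrees(np.arctan2(*(Q[4]-Q[3])[1::-1])),np.degrees(np.arctan2(*(Q[4]-Q[5])[1::-1])))
E
```

```text
67 302.1044776119403 123.32835820895522
dark [0.55328398 0.18384079]
[0.00339818 0.01386712] 168.10338900898066
[[0.55566767 0.18557299 0.066     ]
 [0.59375231 0.18438398 0.066     ]
 [0.57416126 0.15206609 0.066     ]
 [0.49866631 0.23893454 0.06      ]
 [0.62637672 0.23785374 0.06      ]
 [0.62129422 0.04345219 0.06      ]] [np.float64(-1.7881961676804798), np.float64(-61.10420429874487)] -0.4848793915838678 88.50238060965006
```

View pics/w2c.png

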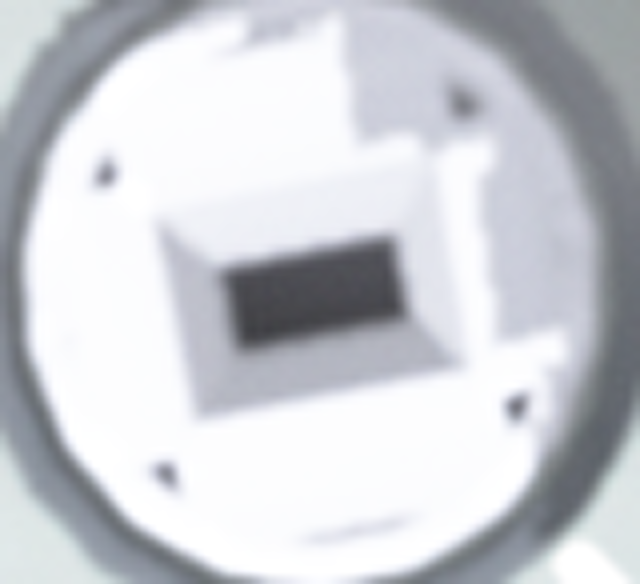

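The crop shows the mouth corners at about (160,218),(430,170),(465,365),(200,412), and the throat at (222,270),(392,240),(405,318),(238,348).

```bash
python3 - <<'E'
from h import *
c=get_calibration("wrist")
f=lambda p:np.array(p)/8+[265-.4,85-.4]
for p,z in(([(160,218),(430,170),(465,365),(200,412)],.072),([(222,270),(392,240),(405,318),(238,348)],.062)):
  Q=onplane(c,f(p),z)[:,:2];d=Q[1]-Q[0]+Q[2]-Q[3];print(Q.mean(0),np.linalg.norm(d)/2,np.degrees(np.arctan2(d[1],d[0])),Q.round(3).tolist())
E
for s in scene side; do :; done
```

```text
[0.55543799 0.18478669] 0.02434791299630266 -5.860425508111384 [[0.544, 0.195], [0.568, 0.192], [0.567, 0.175], [0.543, 0.178]]
[0.55523388 0.18472422] 0.01584534928389279 -5.832871963440923 [[0.548, 0.189], [0.563, 0.187], [0.563, 0.18], [0.547, 0.182]]
```

```bash
for i in 1 2; do python3 -m inch '[0,0,0,0,0,-0.07, 0,0,0,0,0,-0.14, 0,0,0,0,0,-0.21, 0,0,0,0,0,-0.28, 0,0,0,0,0,-0.35, 0,0,0,0,0,-0.42, 0,0,0,0,0,-0.49, 0,0,0,0,0,-0.556, 0,0,0,0,0,-0.556]'; done
python3 - <<'E'
from h import *
tool([.5553,.1848,.19],np.radians(84.2))
E
```

```text
time: 6.6
position: [0.5426, 0.1077, 0.2363]
tool_rot: [0.468, 0.884, -0.0, 0.0]
ft_force: [-0.1, 0.2, -1.2]
grip_width: 0.0113
grip_force: 40.0
time: 7.35
position: [0.5426, 0.1084, 0.2364]
tool_rot: [0.051, 0.999, -0.0, -0.0]
ft_force: [0.8, 0.9, -1.3]
grip_width: 0.0118
grip_force: 40.0
shift [-0.061  0.967  0.58 ] turn z units -0.0 q6 -1.473302231166016 yaw now 1.4689579919563776
```

```bash
python3 -m inch '[-0.03,0.48,0,0,0,0, -0.06,0.967,0,0,0,0, -0.06,0.967,0.3,0,0,0, -0.06,0.967,0.58,0,0,0, -0.06,0.967,0.58,0,0,0, -0.06,0.967,0.58,0,0,0]'
python3 - <<'E'
from h import *
tool([.5553,.1848,.19],np.radians(84.2))
a=camera("scene");b=camera("side");w=camera("wrist")
print(get_obs()["position"])
p=get_obs()["position"];yaw=np.radians(-5.8);e=p-[0,0,.0647]
for n in("scene","side"):print(n,proj(get_calibration(n),[e,[.5553,.1848,.072],p-[0,0,.0067]]).round(1).tolist())
S=proj(get_calibration("scene"),[e])[0].astype(int);D=proj(get_calibration("side"),[e])[0].astype(int)
print(S,D)
f=lambda a,q,k:cv2.resize(a[q[1]-45:q[1]+45,q[0]-45:q[0]+45,::-1],(400,400),interpolation=2)
cv2.imwrite("pics/near.png",np.hstack([f(a,S,1),f(b,D,1)]));cv2.imwrite("pics/w3.png",w[:,:,::-1])
E
```

```text
time: 7.85
position: [0.554, 0.1854, 0.1891]
tool_rot: [0.052, 0.999, -0.0, -0.002]
ft_force: [0.5, -0.0, -1.1]
grip_width: 0.0114
grip_force: 40.0
shift [-0.016 -0.006 -0.012] turn z units -0.001 q6 -1.3354690819508181 yaw now 1.4675050583256373
[0.55598322 0.18553099 0.19149343]
scene [[478.0, 266.7], [467.2, 284.9], [490.6, 243.7]]
side [[290.9, 171.7], [291.8, 195.5], [289.6, 145.3]]
[477 266] [290 171]
```

View pics/near.png

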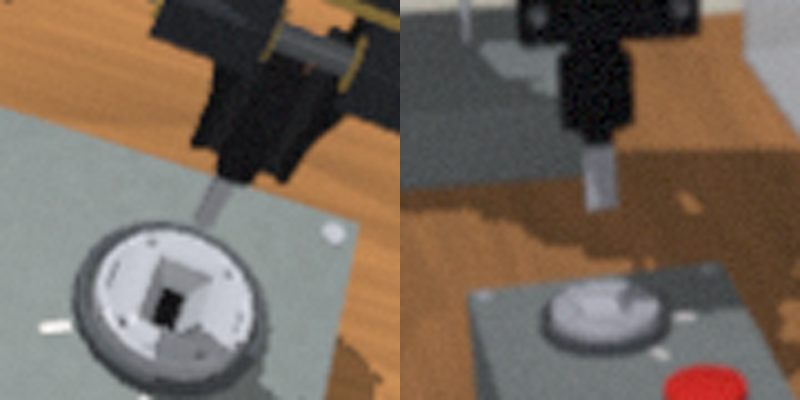

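View pics/w3.png

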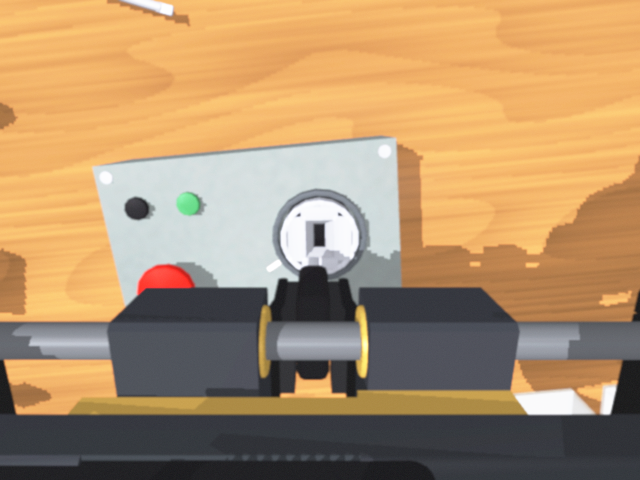

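The near views show the blade hanging upright beside the slot in each view. The scene and wrist estimates differ by a few mm, so I'll cross-check them numerically.

```bash
python3 - <<'E'
from h import *
cw=get_calibration("wrist");cs=get_calibration("scene");cd=get_calibration("side")
w=cv2.imread("pics/w3.png");g=cv2.cvtColor(w,6)
ys,xs=np.nonzero(g[215:255,305:335]<75);xs+=305;ys+=215;print("dark w3",len(xs),xs.mean(),ys.mean(),onplane(cw,[(xs.mean(),ys.mean())],.06),xs.min(),xs.max(),ys.min(),ys.max())
a=cv2.imread("pics/scene.png");g=cv2.cvtColor(a,6)
for y in range(278,304):print(y,*["%3d"%v for v in g[y,456:484]])
print("pred throat",proj(cs,[.5553,.1848,.062]))
print("insert centre",onplane(cs,[(471.2,287.4)],.072))
for n in("scene","wrist","side"):
  if n=="side":camera(n)
  for d in cut_out(n,"key_switch"):
    x0,y0,x1,y1=d["bbox"];c=get_calibration(n);print(n,d["conf"],d["bbox"],onplane(c,[((x0+x1)/2,(y0+y1)/2)],.069))
E
```

```text
dark w3 191 318.9476439790576 234.9476439790576 [[0.55556912 0.18960005 0.06      ]] 314 323 225 245
278 165 199 192 190 192 192 197 197 198 199 197 189 172 182 190 195 195 197 196 197 199 200 198 198 197 196 172 123
279 199 189 175 190 191 195 198 199 200 200 195 175 140 154 169 178 182 192 194 196 196 197 196 198 198 203 209 176
280 197 173 153 194 193 195 198 199 201 198 189 155 135 141 140 144 156 174 183 191 194 196 196 197 198 197 203 199
281 187 156 166 193 194 195 197 200 198 195 175 132 133 142 140 141 138 142 154 169 176 183 190 193 196 194 188 184
282 177 144 183 192 195 197 200 200 197 189 151 121 130 141 140 141 140 138 140 142 140 153 173 182 191 193 172 152
283 167 154 193 193 194 195 200 200 198 181 136 120 126 136 137 141 138 139 139 141 137 133 140 160 188 193 183 162
284 153 179 192 195 195 196 198 199 196 175 129 117 123 134 136 137 137 140 139 139 139 142 147 164 190 192 193 197
285 169 184 193 194 198 199 201 199 187 153 119 115 112 112 119 130 135 137 140 142 148 159 173 182 192 191 195 196
286 190 192 195 195 197 198 198 199 182 131 120 110  76  27  61  99 117
[... 1639 characters left out ...]
8 118 162 195 202 203 195 179
301  76  89  95 103 113 116 119 122 140 163 182 196 200 197 196 194 195 201 204 180 156 158 188 208 201 194 172 133
302  60  73  90  93 100 108 114 117 119 119 139 165 173 177 185 196 195 202 209 198 198 197 196 183 164 142 121 103
303  59  58  69  83  92  94 102 111 117 116 113 117 123 130 142 164 170 169 172 173 168 161 160 140 121 116 106  90
pred throat [[465.48157519 288.02454803]]
insert centre [[0.55732306 0.19115366 0.072     ]]
scene 0.57 [451.1, 273.1, 487.9, 305.4] [[0.55943117 0.1898555  0.069     ]]
wrist 0.55 [283.0, 194.8, 357.1, 271.7] [[0.55196335 0.19069402 0.069     ]]
side 0.82 [281.8, 191.1, 301.8, 204.9] [[0.55388996 0.17908869 0.069     ]]
```

Re-reading the wrist view with a settled arm gives the slot at (0.5555, 0.190). The earlier y was off because I used the calibration from after the arm settled. I correct by 4.5 mm and go down.

```bash
python3 -m inch '[0,0.055,0,0,0,0, 0,0.055,0.3,0,0,0, 0,0.055,0.6,0,0,0, 0,0.055,0.68,0,0,0, 0,0.055,0.68,0,0,0, 0,0.055,0.68,0,0,0]'
python3 -m inch '[0,0,0.04,0,0,0, 0,0,0.08,0,0,0, 0,0,0.12,0,0,0, 0,0,0.12,0,0,0, 0,0,0.12,0,0,0]'
python3 - <<'E'
from h import *
tool([.5555,.190,.107],np.radians(84.2));o=get_obs();print(o["ft_force"],o["moment"])
camera("scene");w=camera("wrist");cv2.imwrite("pics/w4.png",w[:,:,::-1])
E
```

```text
time: 8.7
position: [0.5555, 0.1907, 0.136]
tool_rot: [0.05, 0.999, 0.0, -0.0]
ft_force: [-0.1, -0.3, 0.6]
grip_width: 0.0118
grip_force: 40.0
time: 9.12
position: [0.5553, 0.1905, 0.1263]
tool_rot: [0.05, 0.999, 0.0, 0.0]
ft_force: [-0.0, -0.0, -0.4]
grip_width: 0.0122
grip_force: 40.0
shift [-0.003 -0.006  0.241] turn z units 0.001 q6 -1.3306221453833116 yaw now 1.4708438071837453
[-0.01282447 -0.00439074 -0.43912329] [ 0.09117145 -0.15029949  0.01673806]
```

```bash
python3 -m inch '[0,0,0.04,0,0,0, 0,0,0.08,0,0,0, 0,0,0.08,0,0,0, 0,0,0.08,0,0,0]'
python3 -m inch '[0,0,0.04,0,0,0, 0,0,0.08,0,0,0, 0,0,0.08,0,0,0, 0,0,0.08,0,0,0]'
```

```text
time: 9.55
position: [0.555, 0.1904, 0.1194]
tool_rot: [0.05, 0.999, -0.0, -0.0]
ft_force: [0.0, 0.1, -0.6]
grip_width: 0.0117
grip_force: 40.0
time: 9.88
position: [0.555, 0.1904, 0.113]
tool_rot: [0.05, 0.999, -0.0, -0.0]
ft_force: [-0.7, -0.4, -0.8]
grip_width: 0.0115
grip_force: 40.0
```

```bash
python3 -m inch '[0,0,0.04,0,0,0, 0,0,0.07,0,0,0, 0,0,0.07,0,0,0, 0,0,0.07,0,0,0]'
python3 -m inch '[0,0,0.02,0,0,0, 0,0,0.02,0,0,0, 0,0,0.02,0,0,0]'
python3 -m inch '[0,0,0.02,0,0,0, 0,0,0.02,0,0,0, 0,0,0.02,0,0,0]'
```

```text
time: 10.22
position: [0.5551, 0.1905, 0.1075]
tool_rot: [0.05, 0.999, -0.0, -0.0]
ft_force: [0.8, 0.1, -0.9]
grip_width: 0.0119
grip_force: 40.0
time: 10.47
position: [0.5555, 0.1906, 0.1067]
tool_rot: [0.05, 0.999, 0.0, 0.0]
ft_force: [-0.3, -0.5, 2.8]
grip_width: 0.0115
grip_force: 40.0
time: 10.72
position: [0.5557, 0.1906, 0.1066]
tool_rot: [0.05, 0.999, 0.0, 0.001]
ft_force: [-2.5, -0.7, 12.1]
grip_width: 0.0116
grip_force: 40.0
```

```bash
python3 -m inch '[0,0,-0.015,0,0,0, 0,0,-0.015,0,0,0.06, 0,0,-0.015,0,0,0.12, 0,0,-0.015,0,0,0.18, 0,0,-0.015,0,0,0.24, 0,0,-0.015,0,0,0.3, 0,0,-0.015,0,0,0.36, 0,0,-0.015,0,0,0.42, 0,0,-0.015,0,0,0.48, 0,0,-0.015,0,0,0.54, 0,0,-0.015,0,0,0.6, 0,0,-0.015,0,0,0.6, 0,0,-0.015,0,0,0.6]'
python3 -c "
from h import *
print(get_obs()['moment'])"
python3 -m inch '[0,0,0,0,0,0.04, 0,0,0,0,0,0.08, 0,0,0,0,0,0.12, 0,0,0,0,0,0.16, 0,0,0,0,0,0.16, 0,0,0,0,0,0.16]'
python3 -c "
from h import *
tool([.5555,.190,.107],np.radians(84.2-72));print(get_obs()['moment'])"
```

```text
time: 11.8
position: [0.5553, 0.1901, 0.1066]
tool_rot: [0.498, 0.867, -0.0, 0.0]
ft_force: [-1.2, -1.7, 7.1]
grip_width: 0.0118
grip_force: 40.0
[-0.35384251  0.21620076 -0.05382748]
time: 12.3
position: [0.5552, 0.1902, 0.1067]
tool_rot: [0.602, 0.798, -0.0, 0.0]
ft_force: [-1.5, -0.8, 7.3]
grip_width: 0.0114
grip_force: 40.0
shift [-0.003  0.003 -0.004] turn z units 0.042 q6 -0.13765759158343924 yaw now 0.27879698999036695
[-0.26285589  0.29213407  0.31716303]
```

```bash
python3 -m inch '[0,0,0,0,0,0.02, 0,0,0,0,0,0.04, 0,0,0,0,0,0.04, 0,0,0,0,0,0.04]'
python3 -c "
from h import *
tool([.5555,.190,.107],np.radians(84.2-72));print(get_obs()['moment'])
w=camera('wrist');cv2.imwrite('pics/w5.png',w[:,:,::-1])"
```

```text
time: 12.63
position: [0.5552, 0.1903, 0.1067]
tool_rot: [0.626, 0.78, -0.0, 0.0]
ft_force: [-2.9, 0.1, 7.2]
grip_width: 0.0113
grip_force: 40.0
shift [-0.005  0.003 -0.004] turn z units 0.003 q6 -0.07578880161480057 yaw now 0.21726868009605874
[-0.03314077  0.33719649  0.5393116 ]
```

```bash
python3 -m inch '[0,0,-0.01,0,0,-0.02, 0,0,-0.01,0,0,-0.04, 0,0,-0.01,0,0,-0.04]'
python3 -m inch '[0,0,0,0,0,0, 0,0,0,0,0,0, 0,0,0,0,0,0, 0,0,0,0,0,0, 0,0,0,0,0,0]' 40
for i in 1 2; do python3 -m inch '[0,0,-0.2,0,0,0, 0,0,-0.5,0,0,0, 0,0,-0.8,0,0,0, 0,0,-0.8,0,0,0]'; done
python3 -m inch '[-0.5,0,0,0,0,0, -1,0,0,0,0,0, -1,0,0,0,0,0, -1,0,0,0,0,0]'
python3 - <<'E'
from h import *
c=get_calibration("wrist");w=camera("wrist");s=camera("scene");d=camera("side")
f=lambda a,q,r:cv2.resize(a[max(0,q[1]-r):q[1]+r,max(0,q[0]-r):q[0]+r,::-1],(400,400),interpolation=2)
P=[.5555,.19,.09];q=[proj(k,P)[0].astype(int) for k in(c,get_calibration("scene"))];print(q)
cv2.imwrite("pics/end.png",np.hstack([f(w,q[0],70),f(s,q[1],60)]));cv2.imwrite("pics/w6.png",w[:,:,::-1])
E
```

```text
time: 12.93
position: [0.5552, 0.1903, 0.1067]
tool_rot: [0.602, 0.798, -0.0, 0.0]
ft_force: [-1.7, -1.0, 3.4]
grip_width: 0.0117
grip_force: 40.0
time: 13.35
position: [0.5553, 0.1905, 0.1064]
tool_rot: [0.603, 0.798, 0.0, -0.0]
ft_force: [0.1, 0.1, 0.1]
grip_width: 0.0359
grip_force: 0.0
time: 13.68
position: [0.5583, 0.1911, 0.1749]
tool_rot: [0.603, 0.798, 0.003, 0.003]
ft_force: [0.8, 0.5, 0.1]
grip_width: 0.0399
grip_force: 0.0
time: 14.02
position: [0.558, 0.191, 0.2388]
tool_rot: [0.603, 0.798, 0.003, 0.003]
ft_force: [0.2, -0.5, 0.6]
grip_width: 0.0402
grip_force: 0.0
time: 14.35
position: [0.5774, 0.1116, 0.2335]
tool_rot: [0.604, 0.797, -0.0, -0.0]
ft_force: [-0.2, -0.8, 0.2]
grip_width: 0.0396
grip_force: 0.0
[array([314, 112]), array([473, 280])]
```

View pics/end.png

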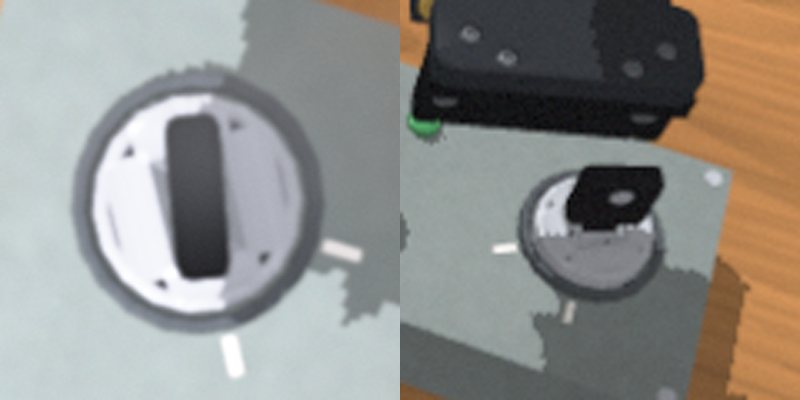

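The end view shows the key standing fully seated, with the insert's slot edges pointing at the "on" mark (232,355). The gripper is clear, so I'm handing in.

```bash
python3 -c "
from rig import *
print(hand_in())"
```

```text
the job is handed in; nothing more can be done
None
```

The rectangular-grip key is pushed fully down in the switch and turned clockwise to the stop; I let go with the key left standing and handed the job in after about 14.5 s of robot time (no verdict was returned).

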